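Unclamp the finished sample cup from the two-place mixer

ROBOT

A 6-joint arm with a two-finger parallel gripper is mounted at the origin on a cart in front of the work surface, level with it; the furniture and walls round the work are solid. World frame = base frame: x ahead of the robot, y to its left, z up, the work surface at z = 0. Lengths are in mm, angles in rad, forces in N, time in s.
With the tool pointing down it reaches from about 375 to 925 mm from the base axis. Payload 5.7 kg.
Tool frame: the origin (TCP) lies at the very end of the fingers, on their centre line; the grasp point (between the pads) lies 19 mm behind it; z points along the fingers, y is the line along which they close (so a half turn about z gives the same grasp; the last joint's range is limited). The gripper opens to 88 mm and grips with 3 to 60 N. Pads are 20 mm wide; open, the fingers measure 115 mm over their backs; the gripper's body (75 mm by 178 mm) begins 61 mm behind the grasp point.
Start: joints at [-0.115, 0.359, 1.51, -0, 1.272, -0.115], TCP at [599.968, -0.004, 222.623] pointing down, gripper open.
Joint ranges: [-2.97, 2.97], [-1.01, 2.36], [0.21, 2.38], [-0.96, 4.11], [0.2, 2.71], [-2.98, 2.98]. Speed limits (rad/s): [2.39, 2.39, 3.14, 3.14, 3.14, 3.14].

INTERFACE

Orientations are given as a unit quaternion [x, y, z, w].
In Python, from rig import status, cams, job gives the robot as it stands.
- The arm moves only by the tool jog_arm, never from a script. Its argument "increments" is a list of rows, each a list of 7 numbers: the finger opening in cm, from 0 to 8.78, then the shift along the tool's x, y, z in cm, then the turn, a rotation vector about the tool's x, y, z in rad. In form: [[grip, tx, ty, tz, wx, wy, wz], ...]. A call has 1 to 20 rows; each row is the pose to reach, as a shift and turn from the pose commanded when the call began, along the tool's axes at that moment; what a row does not reach only later rows make up. A row lasts 1/8 s, in which the tool goes at most 62.5 mm and 10.7 degrees, less where a joint would pass 70% of its speed; a pose out of reach is approached as far as the arm can. A call with a gripper value outside its range is refused whole. The fingers move at their own pace and stop on an object; "squeeze" is the grip in N (left out, the last holds). Time passes only in rows, so rows that repeat a pose let the fingers close. It gives the time, the measured TCP pose, the force, the opening and the grip force at its end, in the units of the state.
- status.get_obs(): the state, without advancing time (a new reading comes with each control period).
- cams.snapshot(name): name is "scene" or "side" or "wrist"; returns a dict with "img" (420x560x3 uint8, red, green, blue), "camera_matrix" (3x3 intrinsics, pixels), "R" (3x3) and "t" (3): a world point X has camera coordinates R X + t. Camera axes: x right, y down, z forward; pixel columns grow to the right and rows downward; lengths in mm; the calibration is good to about 2 mm. A picture is of the moment at which its call begins. There is no depth.
- job.job_done(): hands the job in; it is judged then, once.
The state is a dict: "time": time; "joint_positions": joint angles; "qvel": joint speeds; "effort": joint torques, N m; "position": TCP position; "tcp_rot": TCP orientation; "contact_force": force on the tool from outside, world axes, zero at the start; "ft_torque": the same for the moment, N m; "finger_gap": finger opening in mm; "grip_force": force on a finger pad.
Only numpy, scipy, OpenCV 4.12 (cv2) and the standard library are available. Lean on these libraries where they do the work, as an engineer would, in place of code of your own. Each camera call takes 0.05 s, during which the arm holds its last target. There are 200 camera calls.

TASK

The soil cup in the two-place sample mixer is ready: unscrew the clamp above it until its pad is clear of the lid, swing that clamp aside, then take the cup out and set it down upright in the tray with the other samples without dropping it. One of the mixer's two clamp screws has a left-hand thread and nothing shows which, so try gently which way yours gives and do not wring it when it tightens. Leave the steel balance weight clamped in the other place and the samples in the tray undisturbed.

Things in the scene. Friction and masses are not known exactly. Their poses are not given: they have to be found in the camera images.
- mixer: The two-place sample mixer: white housing 194 x 356 mm, 60 mm high, fixed to the bench, origin at the centre of its underside, +z up, its front panel faces -x. Its two stations stand on its top, axes 84 mm to either side of the origin along y.
- station_1: One of the mixer's two alike stations (which stands left or right varies): aluminium disc 160 mm across, 10 mm thick; origin at the centre of its underside, on the axis of its cup holder; z up, +x points to its steel column. Cup holder: black ring, inside 62 mm across, outside 68, floor 14 mm and rim 26 mm above the origin. Its clamp is given by the knob, face and column points of the same number.
- station_2: One of the mixer's two alike stations (which stands left or right varies): aluminium disc 160 mm across, 10 mm thick; origin at the centre of its underside, on the axis of its cup holder; z up, +x points to its steel column. Cup holder: black ring, inside 62 mm across, outside 68, floor 14 mm and rim 26 mm above the origin. Its clamp is given by the knob, face and column points of the same number.
- knob_1 (a point): Black T-bar of screw 1: 62 x 16 x 28 mm high, on a 13 mm upright spindle. Point: on the screw's axis, mid-bar, 14 mm below its top, 148 mm above the station's origin when tight; x along the bar. The bar and pad rise 3.5 mm per radian loosened (drag 0.06 N m, at most 3.6 rad) and stay. One screw loosens anticlockwise from above, the other clockwise; which is unknown. Starts 0 to 0.1 rad from tight.
- knob_2 (a point): Black T-bar of screw 2: 62 x 16 x 28 mm high, on a 13 mm upright spindle. Point: on the screw's axis, mid-bar, 14 mm below its top, 148 mm above the station's origin when tight; x along the bar. The bar and pad rise 3.5 mm per radian loosened (drag 0.06 N m, at most 3.6 rad) and stay. One screw loosens anticlockwise from above, the other clockwise; which is unknown. Starts 0 to 0.1 rad from tight.
- column_1 (a point): Pivot of clamp 1, on the axis of the column (16 mm thick, 66 mm from the station's axis, 122 mm high), at mid-height of the level arm, 108 mm above the station's origin. The arm (18 mm wide, 14 high) carries the clamp screw 66 mm from here; it swings up to 2.2 rad either way from its place over the holder, with slight friction (0.07 N m), and stays where left. Axes as the station's.
- column_2 (a point): Pivot of clamp 2, on the axis of the column (16 mm thick, 66 mm from the station's axis, 122 mm high), at mid-height of the level arm, 108 mm above the station's origin. The arm (18 mm wide, 14 high) carries the clamp screw 66 mm from here; it swings up to 2.2 rad either way from its place over the holder, with slight friction (0.07 N m), and stays where left. Axes as the station's.
- twist_1 (a joint): Wind-up of T-bar 1 against its spindle (rad, anticlockwise from above positive, 0 at rest). A spring coupling joins them, 2 N m per rad, to spare the thin lids: while the screw gives, it stays under 0.1 rad; turned on against the tight or the loose end stop the bar goes on with steadily rising resistance while the spindle stands still, and it springs back when let go. Never wind it beyond 0.6 rad.
- twist_2 (a joint): Wind-up of T-bar 2 against its spindle (rad, anticlockwise from above positive, 0 at rest). A spring coupling joins them, 2 N m per rad, to spare the thin lids: while the screw gives, it stays under 0.1 rad; turned on against the tight or the loose end stop the bar goes on with steadily rising resistance while the spindle stands still, and it springs back when let go. Never wind it beyond 0.6 rad.
- face_1 (a point): Centre of the under-face of pad 1 on the screw's lower end, 79.2 mm above the station's origin when tight. Black, 74 mm across; its skirt (inside 66 mm) reaches 8.7 mm below this point and laps 6.5 mm over the lid, so the arm cannot swing until the screw has been loosened 1.9 rad or more.
- face_2 (a point): Centre of the under-face of pad 2 on the screw's lower end, 79.2 mm above the station's origin when tight. Black, 74 mm across; its skirt (inside 66 mm) reaches 8.7 mm below this point and laps 6.5 mm over the lid, so the arm cannot swing until the screw has been loosened 1.9 rad or more.
- cup: The soil sample cup to take out: white cup with a blue screw lid, 63 mm high; the lid is 61 mm across and its side runs from 49 mm to 63 mm above the origin, the cup below tapers from 57 mm; 0.09 to 0.18 kg, closed. Origin at the centre of its underside, z up. It stands in the holder of one of the stations, under the pad, and the lid stands well clear of the holder's rim.
- weight: The balance weight in the other station: a plain turned steel cylinder, 57 mm across with a 61 mm flange at the top, 63 mm high, 0.35 kg. Origin at the centre of its underside. Stays clamped.
- tray: Cloudy plastic tray, 394 x 396 mm over its rim, fixed to the bench, origin at the centre of its underside, z up. Flat inner floor 312 x 314 mm, 2 mm above the origin; rim 59 mm high. The quarter of the floor at +x, +y is empty.
- sample_1: One of six other closed sample cups like the one to take out, standing in the tray; origin at the centre of its underside. Not to be disturbed.
- sample_2: One of six other closed sample cups like the one to take out, standing in the tray; origin at the centre of its underside. Not to be disturbed.
- sample_3: One of six other closed sample cups like the one to take out, standing in the tray; origin at the centre of its underside. Not to be disturbed.
- sample_4: One of six other closed sample cups like the one to take out, standing in the tray; origin at the centre of its underside. Not to be disturbed.
- sample_5: One of six other closed sample cups like the one to take out, standing in the tray; origin at the centre of its underside. Not to be disturbed.
- sample_6: One of six other closed sample cups like the one to take out, standing in the tray; origin at the centre of its underside. Not to be disturbed.
Mind the look-alikes: they are no part of the job. What is shaped like the cup but green is not meant.

How it is judged (in metres and radians):
On the way, in this order (a step that is already met when the one before it is completed fails the run):
1. the clamp above the cup is unscrewed: its pad, still over the cup, has risen more than 6 mm from tight (((horizontal distance between face_1 and cup below 0.02 m and z of face_1 in the frame of station_1 above 0.0852 m) or (horizontal distance between face_2 and cup below 0.02 m and z of face_2 in the frame of station_2 above 0.0852 m))), for 0.1 s.
2. the clamp is swung aside: neither pad is within 60 mm of the cup, seen from above (horizontal distance between each of face_1, face_2 and cup above 0.06 m), for 0.1 s.
At the end, for the whole second after the job is handed in: The cup stands upright (0.12 rad) and still on the tray's floor; the weight is in its station (moved under 10 mm) with a pad over it (12 mm off its axis at most, risen under 2 mm from tight); the six samples in the tray are upright (0.15 rad) and moved under 30 mm (x of cup in the frame of tray between -0.145 and 0.145 m and y of cup in the frame of tray between -0.145 and 0.145 m and z of cup in the frame of tray below 0.01 m and angle between cup's own z axis and vertical below 0.12 rad and linear speed of cup below 0.02 m/s and contact force between cup and tray above 0.1 N and ((horizontal distance between face_1 and weight below 0.012 m and z of face_1 in the frame of station_1 below 0.0812 m) or (horizontal distance between face_2 and weight below 0.012 m and z of face_2 in the frame of station_2 below 0.0812 m)) and distance of weight from where it was at the start of the episode below 0.01 m and distance of each of sample_1, sample_2, sample_3, sample_4, sample_5, sample_6 from where it was at the start of the episode below 0.03 m and angle between each of sample_1, sample_2, sample_3, sample_4, sample_5, sample_6's own z axis and vertical below 0.15 rad); the robot touches nothing.
It fails at once if a clamp screw is wrung: its T-bar is wound more than 0.6 rad (1.2 N m) against the spring coupling (value of joint any of twist_1, twist_2 above 0.6 rad or value of joint any of twist_1, twist_2 below -0.6 rad).
It fails at once if the cup is dropped: it falls freely, touching nothing, faster than 0.7 m/s (a fall of about 25 mm) (contact force between cup and anything else below 0.02 N and linear speed of cup above 0.7 m/s).
It fails at once if the cup is tipped more than 0.7 rad from upright (angle between cup's own z axis and vertical above 0.7 rad).
It also fails if it takes over 72 s, if anything falls off the work surface, if the arm or the gripper's body presses on something with over 40 N, if the wrist force passes 120 N, or if a joint passes its speed limit or range.

## Working session

There is one attempt and no reset: what is moved stays moved. The work goes in short steps, Python scripts to look and compute and a tool call to move; the robot and the scene stay as the last step left them, time stands still between calls to the robot, and variables do not carry over. Pictures are saved under pics/ and viewed, at most 10 in all, crops included, and the job is handed in when it is done.

Besides the shell and the picture viewer there is one more tool, called after "Call:" in YAML: its name, and indented under it one key for each argument. jog_arm: Moves the arm, as the interface text tells. Its arguments: {"type":"object","properties":{"increments":{"type":"array","items":{"type":"array","items":{"type":"number"}}},"squeeze":{"type":"number"}},"required":["increments"]}

```bash
mkdir -p pics
cat > h.py <<'E'
import numpy as np, cv2
from rig import status, cams, job
def snap(n,f):
    s=cams.snapshot(n); cv2.imwrite('pics/'+f+'.png',cv2.cvtColor(s['img'],cv2.COLOR_RGB2BGR)); np.savez('pics/'+f+'.npz',**s); return s
def px(f,u,v,z):
    s=np.load('pics/'+f+'.npz'); d=s['R'].T@np.linalg.solve(s['camera_matrix'],[u,v,1.]); c=-s['R'].T@s['t']
    return (c+d*(z-c[2])/d[2]).round(1)
def proj(f,X):
    s=np.load('pics/'+f+'.npz'); p=s['camera_matrix']@(s['R']@np.array(X,float)+s['t']); return (p[:2]/p[2]).round(1)
E
python3 - <<'E'
from h import *
for n in ['scene','side']:
    s=snap(n,n+'0'); print(n,(-s['R'].T@s['t']).round(0))
a=cv2.imread('pics/scene0.png');b=cv2.imread('pics/side0.png')
print(status.get_obs())
E
```

```text
scene [-484.  848.  857.]
side [  376. -1344.   956.]
{'time': 0.1, 'joint_positions': array([-1.15091681e-01,  3.59442488e-01,  1.51129766e+00,  6.69511662e-07,
        1.27249273e+00, -1.15122330e-01]), 'qvel': array([-0.00070976,  0.00094009, -0.00340059,  0.00101347,  0.0017821 ,
        0.00158368]), 'effort': array([-1.00573943e-03, -5.16363215e+01, -2.71407151e+01,  6.75204420e-02,
        2.75516213e-02, -3.27900011e-05]), 'position': array([5.99393364e+02, 6.76985516e-02, 2.21898083e+02]), 'tcp_rot': array([ 7.07095777e-01,  7.07117310e-01, -5.09214420e-04, -6.42871840e-04]), 'contact_force': array([-0.57634546, -0.04831506, -0.70632368]), 'ft_torque': array([-0.01277028, -0.04590392, -0.02410562]), 'grip_force': 0.0, 'finger_gap': 87.8615688443913}
```

View pics/scene0.png

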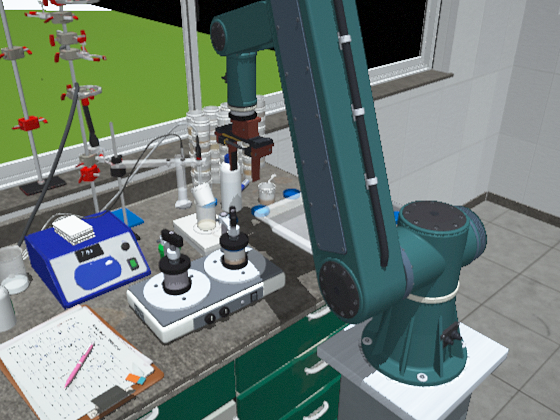

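View pics/side0.png

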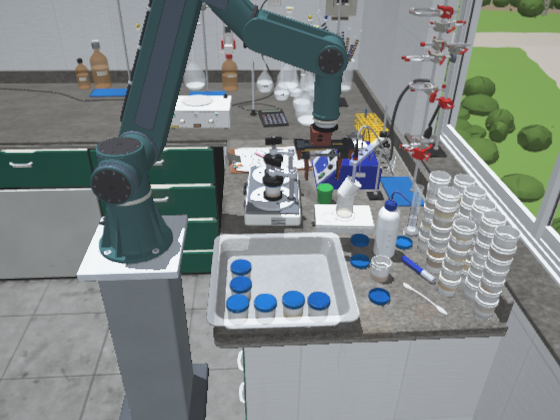

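Run:
```python
from h import *
a=cv2.imread('pics/scene0.png');b=cv2.imread('pics/side0.png')
A=cv2.resize(a[200:350,120:300],None,fx=4,fy=4,interpolation=2)
cv2.imwrite('pics/c1.png',A)
B=cv2.resize(b[135:235,230:390],(800,500),interpolation=2)
cv2.imwrite('pics/c2.png',B)
```

```text
(no output)
```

View pics/c1.png

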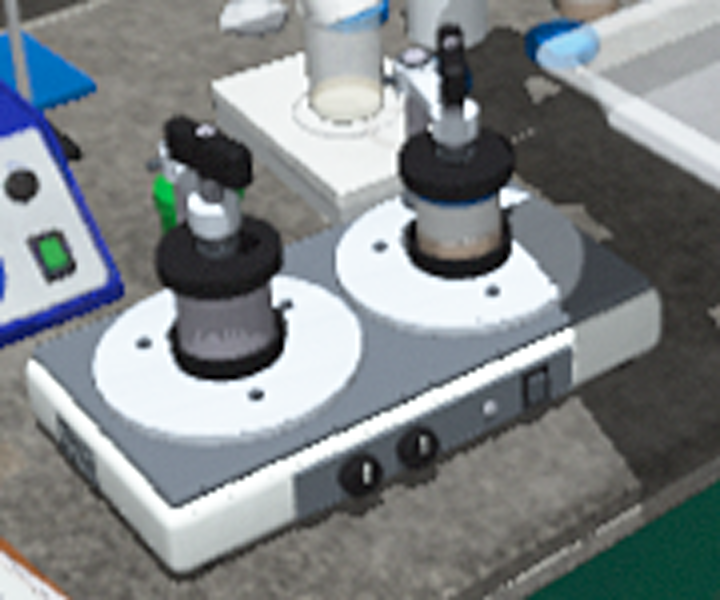

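View pics/c2.png

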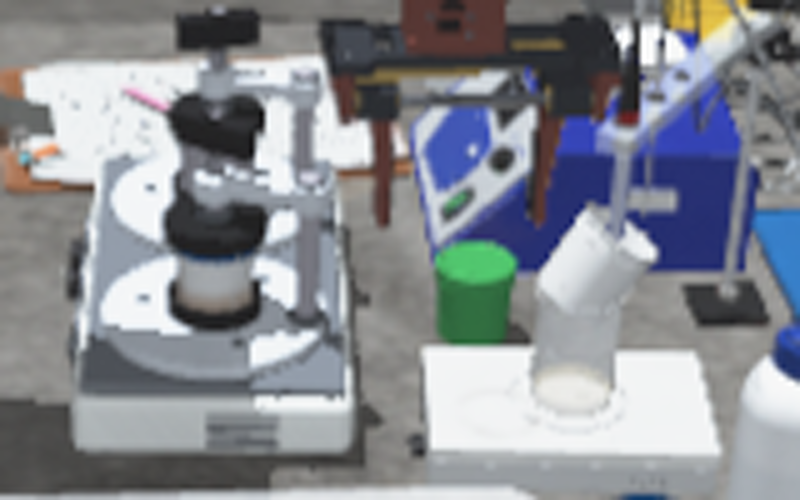

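Run:
```python
from h import *
sc=lambda u,v,z:px('scene0',120+u/4,200+v/4,z)
sd=lambda u,v,z:px('side0',230+u/5,135+v/5,z)
print('disc R',sc(459,262,70),'disc L',sc(227,356,70))
print('knob R',sc(452,66,208),sd(217,124,208)); print('knob L',sc(208,152,208),sd(217,29,208))
print('col R',sd(316,175,182),sc(413,55,182),'col L',sd(305,75,182))
print('barR ends top sc',sc(450,28,222),sc(453,72,222),'sd',sd(172,105,222),sd(262,105,222))
print('tray rim', [px('side0',u,v,59) for u,v in [(216,235),(344,236),(355,322),(210,325)]])
print('lids',[px('side0',u,v,65) for u,v in [(241,267),(241,284),(237,303),(265,303),(293,299),(319,300)]])
```

```text
disc R [442.2 162.8  70. ] disc L [456.4 326.9  70. ]
knob R [449.5 156.3 208. ] [458.  162.6 208. ]
knob L [462.4 321.7 208. ] [466.  318.6 208. ]
col R [524.  135.3 182. ] [515.1 138.4 182. ] col L [529.5 293.2 182. ]
barR ends top sc [468.3 142.7 222. ] [423.2 175.3 222. ] sd [427.5 164.2 222. ] [488.5 162.2 222. ]
tray rim [array([266.1, -61.7,  59. ]), array([670.4, -85.5,  59. ]), array([ 633.2, -460.6,   59. ]), array([ 269.3, -451.3,   59. ])]
lids [array([ 345.5, -233.3,   65. ]), array([ 345.8, -307.3,   65. ]), array([ 335.7, -382. ,   65. ]), array([ 408.6, -385.9,   65. ]), array([ 483.1, -374.5,   65. ]), array([ 551.4, -381.9,   65. ])]
```

Call:
jog_arm:
  increments:
    - [8.78,0,0,-6,0,0,0]
    - [8.78,4,-4,-9,0,0,0]
    - [8.78,8,-8,-10,0,0,0]
    - [8.78,12,-12,-10,0,0,0]
    - [8.78,16,-15,-10,0,0,0]
    - [8.78,16,-15,-10,0,0,0]
    - [8.78,16,-15,-10,0,0,0]

```text
time: 0.98
position: [450.3, 159.8, 322.6]
tcp_rot: [0.707, 0.707, -0.0, 0.0]
contact_force: [0.5, -0.4, -0.3]
finger_gap: 87.9
grip_force: 0.0
```

Run:
```python
from h import *
s=snap('wrist','w1'); print((-s['R'].T@s['t']).round(0), status.get_obs()['position'])
cv2.imwrite('pics/w1b.png',cv2.resize(cv2.imread('pics/w1.png'),(800,600),interpolation=2))
```

```text
[450. 234. 484.] [450.63625172 159.3913832  322.49944118]
```

View pics/w1b.png

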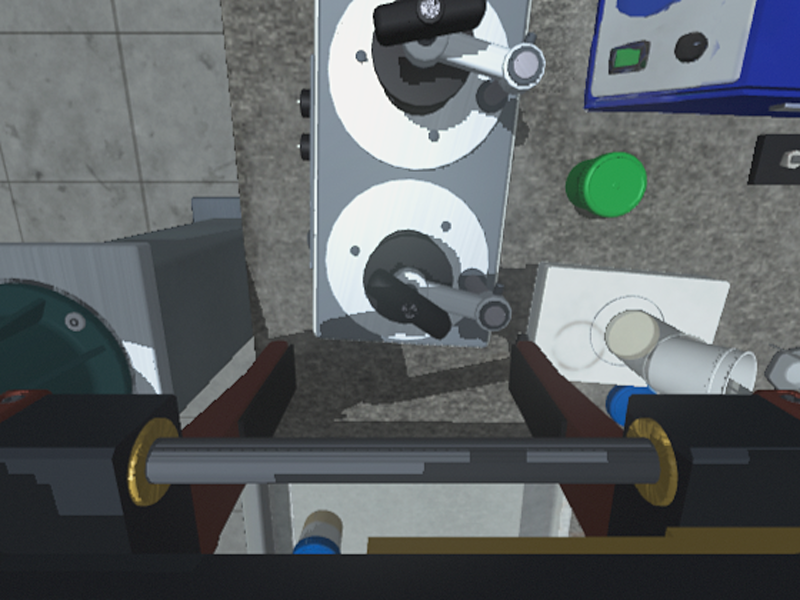

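Run:
```python
from h import *
w=lambda u,v,z:px('w1',u*.7,v*.7,z)
k=w(408,311,222);c=w(493,314,182);print('spindle',k,'col',c,np.hypot(*(k-c)[:2]),'ang',np.degrees(np.arctan2(*(c-k)[1::-1])))
a,b=w(372,283,222),w(446,331,222);print('bar',a,b,np.degrees(np.arctan2(*(b-a)[1::-1])),np.hypot(*(b-a)[:2]),(a+b)/2)
e=[w(u,v,222) for u,v in [(387,272),(452,322),(431,339),(366,295)]];print(*e)
print('disc',(w(325,258,70)+w(490,258,70))/2,(w(408,180,70)+w(408,340,70))/2)
```

```text
spindle [453.3 152.2 222. ] col [516.3 137.4 182. ] 64.71506779722935 ang -13.220241813215583
bar [430.8 170.6 222. ] [477.8 138.7 222. ] -34.16565633530643 56.80325694887574 [454.3  154.65 222.  ]
[440.2 177.6 222. ] [481.5 144.9 222. ] [468.3 133.2 222. ] [426.8 162.8 222. ]
disc [454.8 158.4  70. ] [455.3  152.35  70.  ]
```

Call:
jog_arm:
  increments:
    - [8.78,-0.6,0.3,0,0,0,-0.18]
    - [8.78,-0.6,0.3,2,0,0,-0.36]
    - [8.78,-0.6,0.3,4,0,0,-0.54]
    - [8.78,-0.6,0.3,6,0,0,-0.72]
    - [8.78,-0.6,0.3,7,0,0,-0.934]
    - [8.78,-0.6,0.3,7,0,0,-0.934]
    - [8.78,-0.6,0.3,7,0,0,-0.934]

```text
time: 1.9
position: [453.8, 153.4, 252.9]
tcp_rot: [0.315, 0.949, 0.0, 0.0]
contact_force: [0.5, -0.2, -0.4]
finger_gap: 87.5
grip_force: 0.0
```

Run:
```python
from h import *
s=snap('wrist','w2'); o=status.get_obs(); print(o['position'],o['joint_positions'])
cv2.imwrite('pics/w2b.png',cv2.resize(cv2.imread('pics/w2.png'),(800,600),interpolation=2))
```

```text
[453.8118289  153.60335247 253.09299468] [ 1.82088435e-01  1.53070494e-01  1.71954161e+00 -3.86673144e-05
  1.26819590e+00 -7.48174216e-01]
```

View pics/w2b.png

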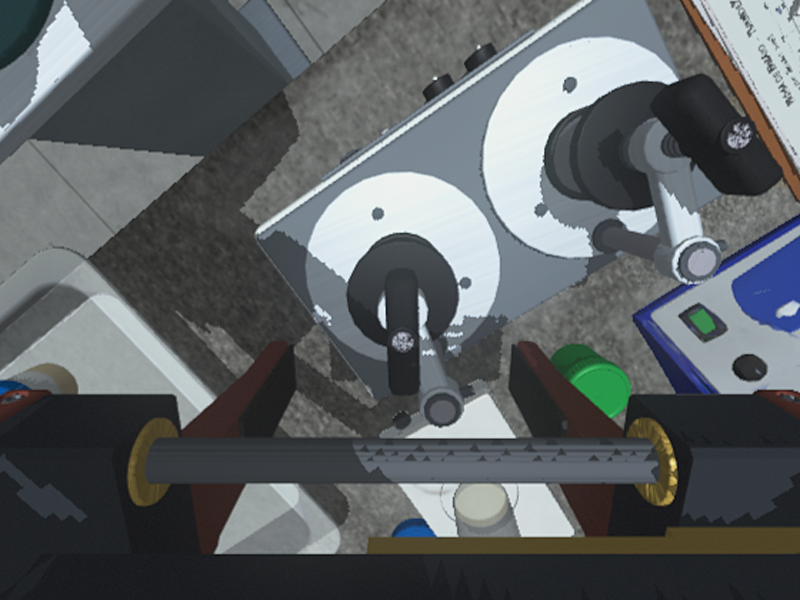

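Run:
```python
from h import *
w=lambda u,v,z:px('w2',u*.7,v*.7,z)
print(w(402,341,222), w(402,272,222),w(403,391,222), w(442,405,182))
```

```text
[453.7 153.2 222. ] [426.8 173.3 222. ] [475.1 137.9 222. ] [513.5 138.5 182. ]
```

Call:
jog_arm:
  increments:
    - [8.78,0,0,3,0,0,0]
    - [8.78,0,0,5.6,0,0,0]
    - [5,0,0,5.6,0,0,0]
    - [1,0,0,5.6,0,0,0]
    - [1,0,0,5.6,0,0,0]
    - [1,0,0,5.6,0,0,0]
    - [1,0,0,5.6,0,0,0]
    - [1,0,0,5.6,0,0,0]
  squeeze: 15

```text
time: 2.95
position: [453.0, 154.0, 196.8]
tcp_rot: [0.313, 0.95, 0.0, 0.0]
contact_force: [-0.2, -0.3, -0.8]
finger_gap: 31.5
grip_force: 0.0
```

Run:
```python
from h import *
o=status.get_obs(); print(o)
```

```text
{'time': 2.95, 'joint_positions': array([ 1.83215216e-01,  2.11991594e-01,  1.79758561e+00,  6.59814060e-05,
        1.13186251e+00, -7.50802933e-01]), 'qvel': array([-0.00148435,  0.00012927,  0.00364974,  0.00097158, -0.00054553,
        0.00090426]), 'effort': array([ 1.53059806e-03, -3.91883147e+01, -2.45202756e+01,  3.91942752e-02,
        5.93732740e-02,  1.16508902e-03]), 'position': array([453.01471517, 154.03650443, 196.79552671]), 'tcp_rot': array([3.13050332e-01, 9.49736534e-01, 6.29539567e-05, 5.26885241e-05]), 'contact_force': array([-0.20344248, -0.29070417, -0.80400234]), 'ft_torque': array([ 0.01846534, -0.0839291 , -0.00660438]), 'grip_force': 0.0, 'finger_gap': 31.481104837568225}
```

Still closing; finish the grip, then test anticlockwise by a small turn (wz negative).

Call:
jog_arm:
  increments:
    - [1,0,0,0,0,0,0]
    - [1,0,0,0,0,0,0]
    - [1,0,0,0,0,0,0]
    - [1,0,0,0,0,0,0]
    - [1,0,0,0,0,0,-0.1]
    - [1,0,0,0,0,0,-0.2]
    - [1,0,0,0,0,0,-0.25]
    - [1,0,0,0,0,0,-0.25]
    - [1,0,0,0,0,0,-0.25]

```text
time: 4.08
position: [453.0, 153.8, 197.1]
tcp_rot: [0.193, 0.981, -0.0, 0.0]
contact_force: [-0.6, -1.4, 5.0]
finger_gap: 15.8
grip_force: 15.0
```

Run:
```python
from h import *
o=status.get_obs(); print(o['position'],o['ft_torque'],o['contact_force'],o['finger_gap'],o['grip_force'],o['joint_positions'])
```

```text
[453.0291875  153.76529916 197.07351834] [-0.18518371  0.22460526  0.00373268] [-0.58760167 -1.39364528  4.95678348] 15.781642089538428 14.986930042505264 [ 1.83040368e-01  2.11625343e-01  1.79728248e+00 -4.74190733e-04
  1.13258333e+00 -9.99484766e-01]
```

Call:
jog_arm:
  increments:
    - [1,0,0,-0.13,0,0,-0.15]
    - [1,0,0,-0.2,0,0,-0.3]
    - [1,0,0,-0.25,0,0,-0.45]
    - [1,0,0,-0.3,0,0,-0.6]
    - [1,0,0,-0.35,0,0,-0.75]
    - [1,0,0,-0.4,0,0,-0.9]
    - [1,0,0,-0.4,0,0,-0.9]

```text
time: 4.95
position: [453.3, 153.5, 200.6]
tcp_rot: [-0.253, 0.968, -0.0, 0.0]
contact_force: [1.7, -2.3, -0.9]
finger_gap: 16.2
grip_force: 15.0
```

Run:
```python
from h import *
o=status.get_obs(); print(o['position'],o['ft_torque'],o['contact_force'],o['finger_gap'],o['grip_force'],o['joint_positions'])
```

```text
[453.30013273 153.54987237 200.56505588] [-0.2915372  -0.35161215  0.01915468] [ 1.74394639 -2.28930792 -0.86876724] 16.234999386970042 14.982916563749313 [ 1.82838296e-01  2.07729928e-01  1.79252616e+00 -9.49549194e-04
  1.14101450e+00 -1.89851353e+00]
```

Call:
jog_arm:
  increments:
    - [1,0,0,-0.05,0,0,-0.15]
    - [1,0,0,-0.1,0,0,-0.3]
    - [1,0,0,-0.15,0,0,-0.45]
    - [1,0,0,-0.2,0,0,-0.6]
    - [1,0,0,-0.25,0,0,-0.75]
    - [1,0,0,-0.33,0,0,-0.93]
    - [1,0,0,-0.33,0,0,-0.93]
    - [4,0,0,-0.33,0,0,-0.93]
    - [8,0,0,-0.33,0,0,-0.93]
    - [8,0,0,-0.33,0,0,-0.93]
    - [8,0,0,-2,0,0,-0.93]
    - [8,0,0,-4,0,0,-0.93]
    - [8,0,0,-5,0,0,-0.93]

```text
time: 6.58
position: [453.2, 154.2, 251.5]
tcp_rot: [-0.66, 0.751, -0.0, 0.0]
contact_force: [0.1, 0.7, -0.0]
finger_gap: 72.3
grip_force: 0.0
```

Call:
jog_arm:
  increments:
    - [8.5,0,0,0,0,0,0.18]
    - [8.5,0,0,0,0,0,0.36]
    - [8.5,0,0,0,0,0,0.54]
    - [8.5,0,0,0,0,0,0.72]
    - [8.5,0,0,0,0,0,0.9]
    - [8.5,0,0,0,0,0,1.08]
    - [8.5,0,0,0,0,0,1.26]
    - [8.5,0,0,0,0,0,1.44]
    - [8.5,0,0,0,0,0,1.62]
    - [8.5,0,0,0,0,0,1.8]
    - [8.5,0,0,0,0,0,1.98]
    - [8.5,0,0,0,0,0,2.16]
    - [8.5,0,0,0,0,0,2.34]
    - [8.5,0,0,0,0,0,2.52]
    - [8.5,0,0,0,0,0,2.7]
    - [8.5,0,0,0,0,0,2.88]
    - [8.5,0,0,0,0,0,3.06]
    - [8.5,0,0,0,0,0,3.14]
    - [8.5,0,0,0,0,0,3.14]

```text
time: 8.95
position: [452.7, 154.0, 250.4]
tcp_rot: [0.75, 0.661, -0.0, -0.0]
contact_force: [0.3, -0.1, 0.2]
finger_gap: 85.1
grip_force: 0.0
```

Run:
```python
from h import *
s=snap('wrist','w3');o=status.get_obs(); print(o['time'],o['position'],o['ft_torque'],o['joint_positions'],o['tcp_rot'])
cv2.imwrite('pics/w3b.png',cv2.resize(cv2.imread('pics/w3.png'),(800,600),interpolation=2))
```

```text
9.0 [452.73675198 154.01023579 250.40860258] [-0.04199421  0.01998834 -0.01202681] [1.83222456e-01 1.55030969e-01 1.72416371e+00 1.21522455e-04
 1.26299569e+00 3.07623292e-01] [ 7.49705504e-01  6.61771536e-01 -2.26566727e-04 -2.03307728e-04]
```

View pics/w3b.png

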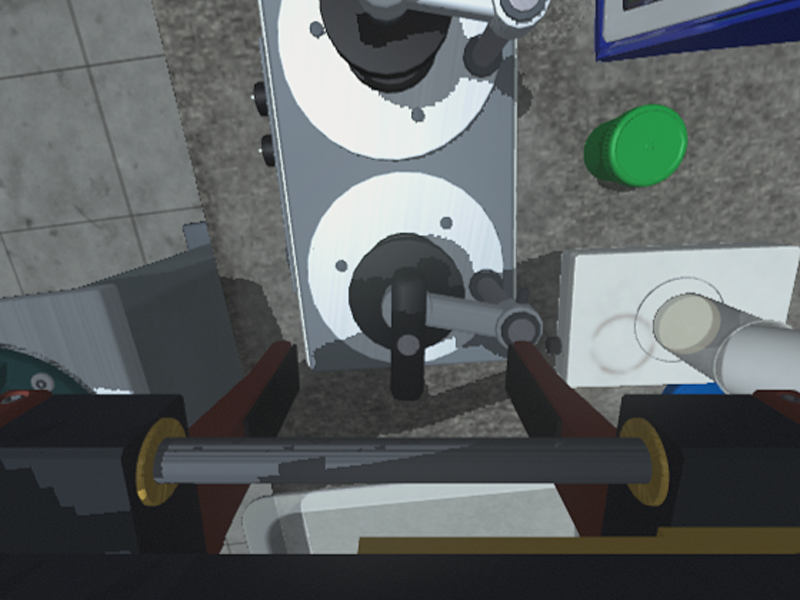

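Call:
jog_arm:
  increments:
    - [8.5,0,0,2.5,0,0,0]
    - [8.5,0,0,4.7,0,0,0]
    - [1,0,0,4.7,0,0,0]
    - [1,0,0,4.7,0,0,0]
    - [1,0,0,4.7,0,0,0]
    - [1,0,0,4.7,0,0,0]
    - [1,0,0,4.7,0,0,0]
    - [1,0,0,4.7,0,0,0]
    - [1,0,0,4.7,0,0,0]
    - [1,0,0,4.7,0,0,0]
    - [1,0,0,4.7,0,0,0]
    - [1,0,0,4.7,0,0,0]
    - [1,0,0,4.65,0,0,-0.15]
    - [1,0,0,4.6,0,0,-0.3]
    - [1,0,0,4.5,0,0,-0.45]
    - [1,0,0,4.5,0,0,-0.45]

```text
time: 11.0
position: [455.0, 153.6, 205.6]
tcp_rot: [0.583, 0.812, 0.001, 0.002]
contact_force: [7.0, -2.5, -6.5]
finger_gap: 16.1
grip_force: 15.0
```

Run:
```python
from h import *
from scipy.spatial.transform import Rotation as R
o=status.get_obs(); print(o['time'],o['position'],o['ft_torque'],o['contact_force'],o['finger_gap'],o['joint_positions'])
Rt=R.from_quat(o['tcp_rot']).as_matrix(); print(Rt.round(3))
k=o['position'].copy(); c0=np.array([515.5,138,0]); d=(c0-k)[:2]; c=k[:2]+d/np.hypot(*d)*66; r=k[:2]-c
for i in range(1,18):
    a=.115*i; q=c+np.array([[np.cos(a),-np.sin(a)],[np.sin(a),np.cos(a)]])@r
    t=Rt.T@np.array([*(q-k[:2]),0])/10; print(round(a,3),t.round(2),q.round(0))
```

```text
11.0 [454.98396851 153.62814213 205.59581203] [-0.34375588 -1.30874212  0.00405212] [ 6.95618907 -2.46232165 -6.49318589] 16.127286320508183 [ 1.82659667e-01  2.02704861e-01  1.78494585e+00 -1.35981363e-03
  1.15065639e+00 -1.42468432e-01]
[[-0.32   0.947  0.003]
 [ 0.947  0.32  -0.001]
 [-0.002  0.003 -1.   ]]
0.115 [-0.66 -0.38 -0.  ] [454. 146.]
0.23 [-1.35 -0.68  0.  ] [453. 139.]
0.345 [-2.08 -0.89  0.  ] [453. 131.]
0.46 [-2.83 -1.03  0.  ] [454. 124.]
0.575 [-3.59 -1.07  0.  ] [456. 116.]
0.69 [-4.34 -1.03  0.  ] [459. 109.]
0.805 [-5.09 -0.9   0.01] [463. 102.]
0.92 [-5.82 -0.69  0.01] [467.  96.]
1.035 [-6.52 -0.4   0.01] [472.  91.]
1.15 [-7.18 -0.02  0.01] [478.  86.]
1.265 [-7.79  0.42  0.01] [484.  81.]
1.38 [-8.35  0.94  0.02] [491.  78.]
1.495 [-8.85  1.51  0.02] [498.  75.]
1.61 [-9.27  2.14  0.02] [505.  73.]
1.725 [-9.62  2.81  0.02] [512.  71.]
1.84 [-9.9   3.52  0.03] [520.  71.]
1.955 [-10.08   4.25   0.03] [528.  72.]
```

Call:
jog_arm:
  increments:
    - [1,-0.66,-0.38,0,0,0,-0.115]
    - [1,-1.35,-0.68,0,0,0,-0.23]
    - [1,-2.08,-0.89,0,0,0,-0.345]
    - [1,-2.83,-1.03,0,0,0,-0.46]
    - [1,-2.83,-1.03,0,0,0,-0.46]

```text
time: 11.62
position: [453.8, 123.6, 205.6]
tcp_rot: [0.383, 0.924, 0.001, 0.001]
contact_force: [6.0, -0.7, -5.2]
finger_gap: 15.6
grip_force: 15.0
```

Run:
```python
from h import *
o=status.get_obs(); print(o['time'],o['position'],o['ft_torque'],o['contact_force'],o['finger_gap'],o['tcp_rot'])
```

```text
11.625 [453.79844427 123.62667783 205.61583281] [-0.00821968 -1.10907338 -0.01569529] [ 6.00189628 -0.71300289 -5.21732787] 15.589870061463648 [3.83071967e-01 9.23717577e-01 6.15768807e-04 1.15227755e-03]
```

Run:
```python
from h import *
from scipy.spatial.transform import Rotation as R
o=status.get_obs();Rt=R.from_quat(o['tcp_rot']).as_matrix()
k=o['position'].copy(); c=np.array([518.8,138.]);d=c-k[:2];c=k[:2]+d/np.hypot(*d)*66; r=k[:2]-c;print(c)
for i in range(1,14):
    a=.12*i; q=c+np.array([[np.cos(a),-np.sin(a)],[np.sin(a),np.cos(a)]])@r
    t=Rt.T@np.array([*(q-k[:2]),0])/10; print(round(a,3),t.round(2),q.round(0))
```

```text
[518.24175928 137.87656028]
0.12 [-0.69 -0.38  0.  ] [456. 116.]
0.24 [-1.42 -0.68  0.  ] [459. 109.]
0.36 [-2.19 -0.89  0.  ] [463. 102.]
0.48 [-2.97 -1.01  0.  ] [468.  95.]
0.6 [-3.76 -1.03  0.  ] [473.  90.]
0.72 [-4.55 -0.96  0.01] [479.  85.]
0.84 [-5.32 -0.79  0.01] [486.  80.]
0.96 [-6.07 -0.53  0.01] [493.  77.]
1.08 [-6.78 -0.18  0.01] [500.  74.]
1.2 [-7.45  0.25  0.01] [508.  73.]
1.32 [-8.06  0.75  0.01] [516.  72.]
1.44 [-8.6   1.33  0.02] [524.  72.]
1.56 [-9.07  1.96  0.02] [532.  73.]
```

Call:
jog_arm:
  increments:
    - [1,-0.69,-0.38,0,0,0,-0.12]
    - [1,-1.42,-0.68,0,0,0,-0.24]
    - [1,-2.19,-0.89,0,0,0,-0.36]
    - [1,-2.97,-1.01,0,0,0,-0.48]
    - [1,-3.76,-1.03,0,0,0,-0.6]
    - [1,-4.55,-0.96,0,0,0,-0.72]
    - [1,-5.32,-0.79,0,0,0,-0.84]
    - [1,-6.07,-0.53,0,0,0,-0.96]
    - [1,-6.78,-0.18,0,0,0,-1.08]
    - [1,-7.45,0.25,0,0,0,-1.2]
    - [1,-8.06,0.75,0,0,0,-1.32]
    - [1,-8.6,1.33,0,0,0,-1.44]
    - [1,-9.07,1.96,0,0,0,-1.56]
    - [1,-9.07,1.96,0,0,0,-1.56]
    - [5,-9.07,1.96,0,0,0,-1.56]
    - [7,-9.07,1.96,0,0,0,-1.56]
    - [7,-9.07,1.96,-3,0,0,-1.56]
    - [7,-9.07,1.96,-8,0,0,-1.56]

```text
time: 13.88
position: [528.3, 73.9, 284.7]
tcp_rot: [-0.377, 0.926, 0.001, -0.002]
contact_force: [0.7, 0.5, -0.0]
finger_gap: 52.7
grip_force: 0.0
```

Run:
```python
from h import *
from scipy.spatial.transform import Rotation as R
o=status.get_obs(); print(o['time'],o['position'],o['contact_force'],o['joint_positions'])
Rt=R.from_quat(o['tcp_rot']).as_matrix(); print(Rt.round(3), np.degrees(np.arctan2(Rt[1,1],Rt[0,1])))
print(Rt.T@(np.array([453.5,153,290])-o['position'])/10)
```

```text
13.875 [528.25506765  73.85740475 284.74889009] [ 0.67081723  0.4729328  -0.03269269] [ 8.92520290e-03  2.12776210e-01  1.56205922e+00  6.41297920e-04
  1.37207062e+00 -2.33529758e+00]
[[-0.716 -0.698 -0.005]
 [-0.699  0.716  0.001]
 [ 0.003  0.004 -1.   ]] 134.30631962563206
[-0.17684098 10.88724299 -0.48074333]
```

Call:
jog_arm:
  increments:
    - [8.7,0,3,-0.5,0,0,0.18]
    - [8.7,0,6,-0.5,0,0,0.36]
    - [8.7,0,9,-0.5,0,0,0.54]
    - [8.7,-0.2,10.9,-0.5,0,0,0.72]
    - [8.7,-0.2,10.9,-0.5,0,0,0.9]
    - [8.7,-0.2,10.9,-0.5,0,0,1.08]
    - [8.7,-0.2,10.9,-0.5,0,0,1.26]
    - [8.7,-0.2,10.9,-0.5,0,0,1.47]
    - [8.7,-0.2,10.9,-0.5,0,0,1.47]
    - [8.7,-0.2,10.9,-0.5,0,0,1.47]

```text
time: 15.12
position: [455.2, 153.0, 290.6]
tcp_rot: [0.34, 0.94, 0.0, -0.0]
contact_force: [-0.5, -0.5, 0.1]
finger_gap: 87.4
grip_force: 0.0
```

Run:
```python
from h import *
s=snap('wrist','w4');o=status.get_obs(); print(o['time'],o['position'],o['tcp_rot'])
cv2.imwrite('pics/w4b.png',cv2.resize(cv2.imread('pics/w4.png'),(800,600),interpolation=2))
```

```text
15.175 [455.27584875 153.02393485 290.61476569] [ 3.40023303e-01  9.40416992e-01  2.54933526e-05 -1.86273816e-04]
```

View pics/w4b.png

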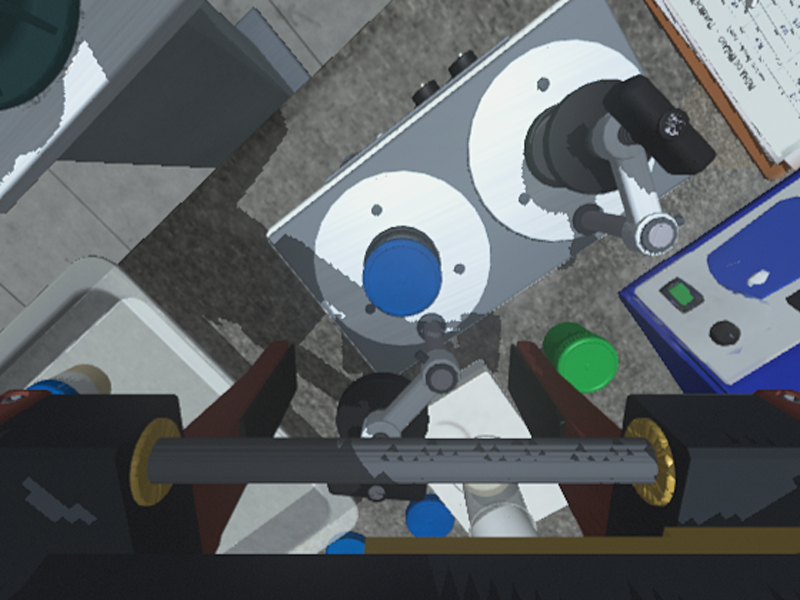

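Run:
```python
from h import *
from scipy.spatial.transform import Rotation as R
w=lambda u,v,z:px('w4',u*.7,v*.7,z)
p=w(402,277,137);print(p,w(362,277,137),w(441,277,137),w(402,236,137),w(402,317,137))
o=status.get_obs();Rt=R.from_quat(o['tcp_rot']).as_matrix();print(Rt.T@(np.array([p[0],p[1],112])-o['position'])/10)
```

```text
[452.5 154.8 137. ] [433.3 131.8 137. ] [471.1 177.2 137. ] [429.  174.4 137. ] [476.6 134.7 137. ]
[ 0.32041523 -0.03957871 17.86159876]
```

Call:
jog_arm:
  increments:
    - [8.78,0.2,0,5,0,0,0]
    - [8.78,0.2,0,10,0,0,0]
    - [8.78,0.2,0,14,0,0,0]
    - [8.78,0.2,0,16.5,0,0,0]
    - [8.78,0.2,0,17.8,0,0,0]
    - [8.78,0.2,0,17.8,0,0,0]
    - [5.5,0.2,0,17.8,0,0,0]
    - [5.5,0.2,0,17.8,0,0,0]
    - [5.5,0.2,0,17.8,0,0,0]
    - [5.5,0.2,0,17.8,0,0,0]
    - [5.5,0.2,0,17.8,0,0,0]
    - [5.5,0.2,0,17.8,0,0,0]
  squeeze: 20

```text
time: 16.68
position: [454.4, 154.3, 113.3]
tcp_rot: [0.341, 0.94, 0.0, 0.0]
contact_force: [-1.0, 0.7, 6.1]
finger_gap: 60.0
grip_force: 20.0
```

Call:
jog_arm:
  increments:
    - [5.5,0,0,0,0,0,0]
    - [5.5,0,0,-0.5,0,0,0]
    - [5.5,0,0,-1.5,0,0,0]
    - [5.5,0,0,-3,0,0,0]
    - [5.5,0,0,-5,0,0,0]
    - [5.5,0,0,-8,0,0,0]
    - [5.5,0,0,-12,0,0,0]
    - [5.5,0,0,-16,0,0,0]
    - [5.5,0,0,-19,0,0,0]
    - [5.5,0,0,-19,0,0,0]
  squeeze: 25

```text
time: 17.92
position: [455.3, 154.5, 305.2]
tcp_rot: [0.341, 0.94, 0.001, 0.002]
contact_force: [0.7, 1.3, -1.9]
finger_gap: 60.4
grip_force: 25.0
```

Run:
```python
from h import *
from scipy.spatial.transform import Rotation as R
o=status.get_obs();Rt=R.from_quat(o['tcp_rot']).as_matrix();print(o['position'],o['contact_force'],o['ft_torque'],o['finger_gap'],o['grip_force'])
for q in [(500,-30,304),(545,-185,304),(545,-185,44)]: print(Rt.T@(np.array(q)-o['position'])/10)
# tray: look at corner estimates in w4 / tray edges
w=lambda u,v,z:px('w4',u*.7,v*.7,z)
print('tray corner +y -x',w(90,258,59))
```

```text
[455.34938081 154.48768504 305.20601881] [ 0.74566575  1.26883555 -1.8816558 ] [ 0.07587864 -0.07856052  0.02350603] 60.40928764145624 24.999884068965912
[-15.26305203 -11.28414558   0.12523314]
[-28.66099761 -20.28386742   0.13304704]
[-28.5735082  -20.39153963  26.13267689]
tray corner +y -x [268.2 -66.3  59. ]
```

Call:
jog_arm:
  increments:
    - [5.5,-1,-0.7,0,0,0,0]
    - [5.5,-3,-2.1,0,0,0,0]
    - [5.5,-5.5,-3.9,0,0,0,0]
    - [5.5,-8.5,-6,0,0,0,0]
    - [5.5,-11.5,-8.1,0,0,0,0]
    - [5.5,-14.5,-10.3,0,0,0,0]
    - [5.5,-17.5,-12.4,0,0,0,0]
    - [5.5,-20.5,-14.5,0,0,0,0]
    - [5.5,-23.5,-16.6,0,0,0,0]
    - [5.5,-26,-18.4,0,0,0,0]
    - [5.5,-27.8,-19.7,0,0,0,0]
    - [5.5,-28.6,-20.3,2,0,0,0]
    - [5.5,-28.6,-20.3,6,0,0,0]
    - [5.5,-28.6,-20.3,10,0,0,0]
    - [5.5,-28.6,-20.3,14,0,0,0]
    - [5.5,-28.6,-20.3,17,0,0,0]
    - [5.5,-28.6,-20.3,19,0,0,0]
    - [5.5,-28.6,-20.3,20,0,0,0]
    - [5.5,-28.6,-20.3,20,0,0,0]

```text
time: 20.3
position: [542.2, -184.8, 101.8]
tcp_rot: [0.341, 0.94, 0.0, -0.001]
contact_force: [0.3, 0.0, -1.2]
finger_gap: 60.2
grip_force: 25.0
```

Run:
```python
from h import *
snap('side','s2');a=cv2.imread('pics/s2.png')[180:340,190:400]
cv2.imwrite('pics/s2c.png',cv2.resize(a,(784,598),interpolation=2))
o=status.get_obs();print(o['position'],o['contact_force'],o['tcp_rot'])
```

```text
[ 542.93306383 -185.11266594  102.65134484] [ 0.86111429 -0.58322171 -1.34727546] [ 3.41375009e-01  9.39927159e-01  4.82340740e-06 -1.98238626e-04]
```

View pics/s2c.png

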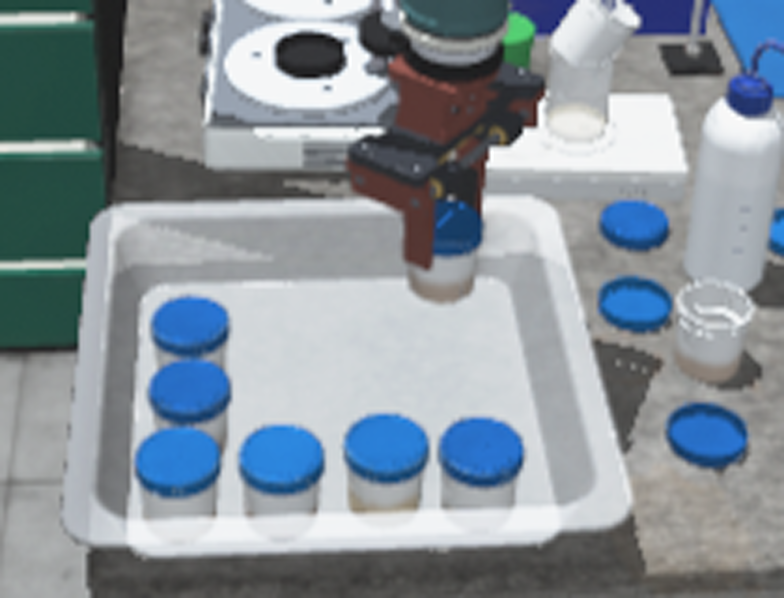

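Call:
jog_arm:
  increments:
    - [5.5,0,0,2,0,0,0]
    - [5.5,0,0,4,0,0,0]
    - [5.5,0,0,5.2,0,0,0]
    - [5.5,0,0,5.7,0,0,0]
    - [5.5,0,0,5.95,0,0,0]
    - [5.5,0,0,5.95,0,0,0]

```text
time: 21.1
position: [543.3, -185.2, 43.5]
tcp_rot: [0.341, 0.94, -0.0, 0.0]
contact_force: [0.0, -0.0, -1.8]
finger_gap: 60.1
grip_force: 25.0
```

Call:
jog_arm:
  increments:
    - [5.5,0,0,0.1,0,0,0]
    - [5.5,0,0,0.2,0,0,0]
    - [5.5,0,0,0.3,0,0,0]
    - [5.5,0,0,0.3,0,0,0]

```text
time: 21.6
position: [543.2, -185.2, 41.7]
tcp_rot: [0.341, 0.94, -0.0, 0.0]
contact_force: [-2.8, 2.4, 11.6]
finger_gap: 60.1
grip_force: 25.0
```

Contact with the floor; release and rise.

Call:
jog_arm:
  increments:
    - [6.5,0,0,0,0,0,0]
    - [8,0,0,0,0,0,0]
    - [8.78,0,0,0,0,0,0]
    - [8.78,0,0,0,0,0,0]
    - [8.78,0,0,0,0,0,0]
    - [8.78,0,0,-1,0,0,0]
    - [8.78,0,0,-3,0,0,0]
    - [8.78,0,0,-7,0,0,0]
    - [8.78,0,0,-12,0,0,0]
    - [8.78,0,0,-18,0,0,0]
    - [8.78,0,0,-20,0,0,0]
    - [8.78,0,0,-20,0,0,0]

```text
time: 23.1
position: [544.1, -185.6, 242.7]
tcp_rot: [0.341, 0.94, -0.0, 0.002]
contact_force: [-0.7, 0.0, -0.5]
finger_gap: 87.9
grip_force: 0.0
```

Run:
```python
from h import *
snap('side','s3');a=cv2.imread('pics/s3.png')[130:340,190:400]
cv2.imwrite('pics/s3c.png',cv2.resize(a,(600,600),interpolation=2))
```

```text
(no output)
```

View pics/s3c.png

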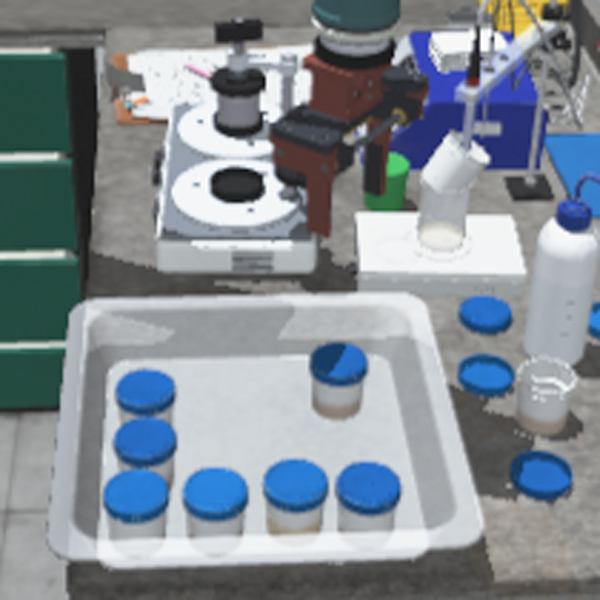

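The cup stands upright in the tray, the samples and the clamped weight are untouched, and the gripper is clear.

```bash
python3 -c "from rig import job; print(job.job_done())"
```

```text
the job is handed in; nothing more can be done
None
```

The soil cup is out of the mixer and standing upright in the tray's empty quarter; its clamp loosened anticlockwise and is swung aside, the weight and samples look undisturbed, and the job is handed in at about 23 s (no verdict was returned).

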